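Put the corkscrew away in the sliding-cover bar-tool box

ROBOT

A 6-joint arm with a two-finger parallel gripper is mounted at the origin on the work surface. World frame = base frame: x ahead of the robot, y to its left, z up, the work surface at z = 0. Lengths are in m, angles in rad, forces in N, time in s.
With the tool pointing down it reaches from about 0.375 to 0.925 m from the base axis. Payload 5.7 kg.
Tool frame: the origin (TCP) lies midway between the tips of the shut fingers; the grasp point (between the pads) lies 19 mm behind it; z points along the fingers, y is the line along which they close (so a half turn about z gives the same grasp; the last joint's range is limited). The gripper opens to 88 mm and grips with 3 to 60 N. Pads are 20 mm wide; open, the fingers measure 115 mm over their backs; the gripper's body (75 mm by 178 mm) begins 61 mm behind the grasp point.
Start: joints at [-1.31, 0.359, 1.51, -0, 1.272, -0.115], TCP at [0.22, -0.558, 0.223] pointing down, gripper open.
Joint ranges: [-2.97, 2.97], [-1.01, 2.36], [0.21, 2.38], [-0.96, 4.11], [0.2, 2.71], [-2.98, 2.98]. Speed limits (rad/s): [2.39, 2.39, 3.14, 3.14, 3.14, 3.14].

INTERFACE

Orientations are given as a unit quaternion [x, y, z, w].
In Python, from bench import move_ptp, servo_line, goto_joints, move_gripper, sleep, inverse_kinematics, capture, PlanningError, close_job, spot_in, silhouettes, current_clock, current_joint_pos, current_qvel, current_joint_torque, current_position, current_orientation, current_force, current_torque, current_finger_gap, current_grip_force gives the robot as it stands. Calls block until the motion is done:
- move_ptp(position, orientation): joint-space move of the TCP to a pose.
- servo_line(position, orientation=None, rate=0.15, contact_N=None): straight line of the TCP; orientation=None keeps the orientation; rate is the mean speed in m/s. With contact_N (N) it stops when the force on the tool has changed by that much, and returns True; else False.
- goto_joints(angles): joint-space move.
- move_gripper(opening): finger opening in m; the grip force is fixed at half the most; returns when the fingers have stopped.
- sleep(seconds).
- inverse_kinematics(position, orientation): joint angles nearest the present ones, or None.
- capture(name): name is "scene" or "top"; returns a dict with "image" (400x640x3 uint8, blue, green, red), "range_z" (400x640 float32, m along the optical axis (not along the pixel's ray), 0 where there is no reading), "intrinsics" (3x3 intrinsics, pixels), "k1" (the pictures are not rectified: a ray, as slopes to the right and down, at radius r is drawn at 1 + k1 r^2 times it, then the intrinsics apply), "R" (3x3) and "t" (3): a world point X has camera coordinates R X + t. Camera axes: x right, y down, z forward; pixel columns grow to the right and rows downward; lengths in m; the calibration is good to about 2 mm. A picture is of the moment at which its call begins.
A pose or a line that the arm cannot do raises PlanningError and nothing moves.
- close_job(): hands the job in; it is judged then, once.
Trained networks look in the newest picture that a camera, given by its name, has taken for a name from the list of things; names that differ only in an ending like _2 or _b are one class to them, and where a whole thing is asked for, a point or a joint stands for the part that bears it (a point fixed in the world has none). Each returns a list of dicts, best first, with "conf" (0 to 1); they miss things now and then, are a little off and sometimes report something else, mostly with a low value. They report only what shows in the picture. A call takes as long as a camera call. They do not tell look-alikes from the thing itself.
- spot_in(camera, query): "xy" ([column, row] in pixels, amid what is visible of it).
- silhouettes(camera, query): "region" (400x640 bool, what is visible of it) and "xy" ([column, row] in pixels, amid what is visible of it).
Readings, each from a call of its own:
- current_clock(): time.
- current_joint_pos(): joint angles.
- current_qvel(): joint speeds.
- current_joint_torque(): joint torques, N m.
- current_position(): TCP position.
- current_orientation(): TCP orientation.
- current_force(): force on the tool from outside, world axes, zero at the start.
- current_torque(): the same for the moment, N m.
- current_finger_gap(): finger opening in m.
- current_grip_force(): force on a finger pad.
Only numpy, scipy, OpenCV 4.12 (cv2) and the standard library are available. Lean on these libraries where they do the work, as an engineer would, in place of code of your own. Each camera call takes 0.05 s, during which the arm holds its last target. There are 200 camera calls.

TASK

Put the folded waiter's corkscrew away: slide back the cover of the wooden tool box by its pull, lay the corkscrew flat on the floor of the free bay (not the one with the foil cutter, and not dropped in from above), then slide the cover fully shut over it. Leave the foil cutter in its bay, and do not shift the opener, glasses, jigger, bottle or cork standing on the bar.

Things in the scene. Friction and masses are not known exactly. Their poses are not given: they have to be found in the camera images.
- toolbox: low wooden box, fixed to the bar (it does not slide), mm: 160 (its x) x 232 (y) x 58 high; origin under its centre. Inside along y from the closed end: bay from -108 to -24, divider (44 high), bay from -18 to 66, divider, narrow slot full of spare corks. Floor 8 thick, inner width 144 (x), mouth 140 between the lips of the side walls, 58 high. The cover slides open to the box's +y
- cover (a joint): how far the cover is slid open, m: 0 shut (at its stop), 0.185 at its outer stop, growing towards the box's +y; 0 to 0.02 at the start. The cover is a board 148 x 224 x 6 mm in grooves, upper face 54 mm above the bar; it covers box y from -108 mm + joint value on. It stays level and where it is left, and takes 1.5 N to slide, plus 4 N per m/s
- cover_pull (a point): middle of the top of the dark wooden pull bar on the cover, 72 above the bar top: the bar is 70 long (box's x), 12 thick (box's y, the way the cover slides) and stands 18 over the cover. It moves with the cover: at box y = 30 mm + joint value
- bay_end (a point): middle of the floor of the end bay (144 x 84, box y = -66), 8 above the bar top; axes as the box's. The opening above it is bared fully with the cover at 0.084 or more. One of the two bays is free; which one varies
- bay_mid (a point): middle of the floor of the middle bay (144 x 84, box y = 24), 8 above the bar top; axes as the box's. The opening above it is bared fully with the cover at 0.174 or more
- corkscrew: waiter's corkscrew, folded, black handle with steel lever and coil: 114 (its x, the long way) x 26 (y) x 14 (z, lying flat), about 0.11 kg; origin at its very centre, 7 above what it lies on. Lies flat on the bar right of the box
- foil_cutter: foil cutter, a black U-shaped clip 66 (x) x 48 (y) x 22 high, origin under its centre; lies in one of the two bays, hidden under the cover at first
- opener: bottle opener, black handle with a steel loop, 136 (its x) x 38 x 14 high, origin under it near its middle; lies on the bar near the corkscrew (the two swap places). Leave alone
- jigger: steel hourglass measure, 41 across, 76 tall, upright; origin under its centre. Leave alone
- tumbler1: footed tumbler, 74 across, 105 tall, upright; origin under its centre. Leave alone
- tumbler2: footed tumbler, 74 across, 105 tall, upright; origin under its centre. Leave alone
- bitters: small amber bottle, 48 across, 135 tall, upright; origin under its centre. Leave alone
- stray_cork: wine cork, 24 across, 44 tall, upright; origin under its centre. Leave alone
Not all that is in view belongs to the job. Leave any orange or pink look-alike of the corkscrew alone.

How it is judged:
On the way, in this order (a step that is already met when the one before it is completed fails the run):
1. the cover is slid back by more than 70 mm (value of joint cover above 0.07 m), for 0.2 s.
2. the corkscrew, still held by the fingers, is lowered into the free bay to within 14 mm of its floor (((y of corkscrew in the frame of toolbox between -0.108 and -0.024 m and y of foil_cutter in the frame of toolbox between -0.018 and 0.066 m) or (y of corkscrew in the frame of toolbox between -0.018 and 0.066 m and y of foil_cutter in the frame of toolbox between -0.108 and -0.024 m)) and x of corkscrew in the frame of toolbox between -0.04 and 0.04 m and z of corkscrew in the frame of toolbox below 0.029 m and contact force between the fingers and corkscrew above 0.3 N), for 0.1 s.
At the end, for the whole second after the job is handed in: The cover is shut (less than 4 mm open); the corkscrew lies at rest, flat on the floor of the bay that does not hold the foil cutter, its centre less than 11.5 mm above that floor (7 when flat) and within 40 mm of the bay's middle across the box; the foil cutter is still in its own bay (value of joint cover below 0.004 m and ((y of corkscrew in the frame of toolbox between -0.108 and -0.024 m and y of foil_cutter in the frame of toolbox between -0.018 and 0.066 m) or (y of corkscrew in the frame of toolbox between -0.018 and 0.066 m and y of foil_cutter in the frame of toolbox between -0.108 and -0.024 m)) and x of corkscrew in the frame of toolbox between -0.04 and 0.04 m and z of corkscrew in the frame of toolbox below 0.0195 m and angle between corkscrew's own x axis and vertical between 1.4 and 1.74 rad and z of foil_cutter in the frame of toolbox below 0.03 m and linear speed of each of corkscrew, foil_cutter below 0.02 m/s); the robot touches nothing.
It fails at once if the opener, a tumbler, the jigger, the bottle or the stray cork is shifted by more than 30 mm or knocked over (distance of any of opener, jigger, tumbler1, tumbler2, bitters, stray_cork from where it was at the start of the episode above 0.03 m).
It fails at once if the foil cutter is taken out of its bay (z of foil_cutter in the frame of toolbox above 0.045 m).
It also fails if it takes over 67 s, if anything falls off the work surface, if the arm or the gripper's body presses on something with over 40 N, if the wrist force passes 120 N, or if a joint passes its speed limit or range.

## Working session

There is one attempt and no reset: what is moved stays moved. The work goes in short steps, each a Python script; the robot and the scene stay as the last script left them, time stands still between calls to the robot, and variables do not carry over. Pictures are saved under pics/ and viewed, at most 10 in all, crops included, and the job is handed in when it is done.

```bash
mkdir -p pics; cat > h.py <<'E'
import numpy as np, cv2
from bench import *
def pts(c, region):
    K,k1=c["intrinsics"],c["k1"]
    v,u=np.nonzero(region&(c["range_z"]>0)); z=c["range_z"][v,u]
    return ray(c,u,v,z)
def ray(c,u,v,z):
    K,k1=c["intrinsics"],c["k1"]
    n=cv2.undistortPoints(np.stack([u,v],1).astype(np.float64)[:,None],K,np.array([k1,0,0,0.]))[:,0]
    p=np.c_[n,np.ones(len(n))]*np.asarray(z)[:,None]
    return (p-c["t"])@c["R"]
def rect(P):
    r=cv2.minAreaRect(P[:,:2].astype(np.float32)*1000); return r
E
python3 - <<'E'
from h import *
for n in ("scene","top"):
    c=capture(n); cv2.imwrite(f"pics/{n}0.png",c["image"])
    print(n,c["k1"],(-c["R"].T@c["t"]).round(3))
    for q in ("toolbox","cover","cover_pull","corkscrew","opener","jigger","tumbler1","bitters","stray_cork"):
        for s in silhouettes(n,q):
            if s["conf"]<.3: continue
            P=pts(c,s["region"])
            print(q,round(s["conf"],2),np.round(s["xy"]),len(P), np.median(P,0).round(3) if len(P) else "", np.percentile(P[:,2],[5,95]).round(3) if len(P) else "", np.round(rect(P)[0]+rect(P)[1]+(rect(P)[2],),1) if len(P)>4 else "")
E
```

```text
scene -0.019429602975081114 [ 1.469 -0.178  0.837]
toolbox 0.74 [406. 221.] 4863 [0.553 0.051 0.053] [0.007 0.059] [480.1  67.2 267.3 252.7  86. ]
cover 0.58 [415. 212.] 2615 [0.524 0.068 0.054] [0.051 0.057] [513.3  76.1 243.3 170.5  85.7]
corkscrew 0.81 [252. 213.] 263 [ 0.469 -0.389  0.011] [-0.001  0.015] [ 459.7 -389.6  129.2   32.6   22.1]
corkscrew 0.71 [252. 180.] 226 [ 0.314 -0.41   0.011] [0.002 0.015] [ 305.2 -411.8   40.   113.9   55.9]
corkscrew 0.69 [280. 160.] 90 [ 0.185 -0.331  0.011] [0.001 0.016] [ 181.3 -328.6   55.8   31.1   48.5]
corkscrew 0.63 [295. 170.] 522 [ 0.338 -0.273  0.066] [0.008 0.131] [ 252.4 -284.7  198.3   47.2    7.9]
corkscrew 0.5 [195. 183.] 199 [ 0.315 -0.583  0.011] [0.005 0.016] [ 312.7 -581.7   30.9  120.3   63.1]
opener 0.76 [294. 207.] 170 [ 0.454 -0.26   0.012] [-0.     0.016] [ 462.3 -256.1  126.7   24.2   10.2]
jigger 0.54 [269. 251.] 380 [ 0.684 -0.313  0.06 ] [0.002 0.078] [ 636.4 -321.6  124.7   42.1   11.4]
tumbler1 0.81 [435. 287.] 1487 [0.812 0.076 0.073] [0.03  0.104] [795.4  77.1  75.6  72.8   3.5]
tumbler1 0.77 [376. 281.] 1411 
[... 1141 characters left out ...]
er 0.62 [322. 221.] 302 [ 0.46  -0.257  0.013] [0.007 0.017] [ 460.4 -252.3  134.9   33.8    7.9]
jigger 0.65 [342. 138.] 260 [ 0.67  -0.313  0.076] [0.006 0.079] [ 675.2 -313.8   37.9   39.9   83.7]
jigger 0.6 [297. 150.] 84 [ 0.646 -0.183  0.043] [0.013 0.046] [ 649.8 -182.    21.3   20.8   83.1]
tumbler1 0.88 [199.  94.] 948 [0.802 0.083 0.069] [0.017 0.106] [814.1 102.4 141.4  71.8  47.7]
tumbler1 0.78 [253.  96.] 818 [ 0.798 -0.054  0.068] [0.013 0.105] [781.5 -58.4  70.6  72.2  89.2]
tumbler1 0.52 [295. 150.] 56 [ 0.646 -0.183  0.043] [0.02  0.046] [ 649.  -182.8   18.7   16.5    0.7]
bitters 0.63 [332. 274.] 275 [ 0.322 -0.272  0.096] [0.085 0.137] [ 320.9 -273.5   44.6   43.5   46.9]
```

View pics/top0.png

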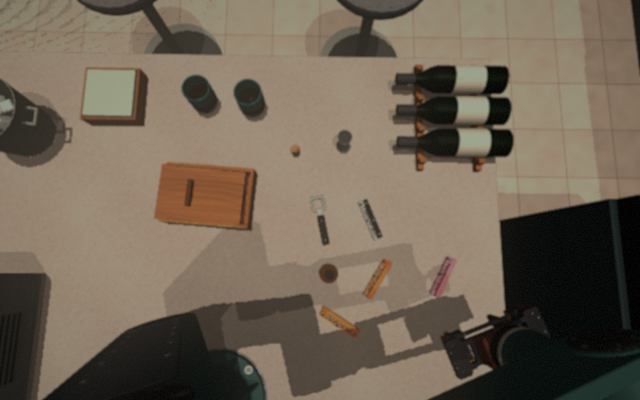

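View pics/scene0.png

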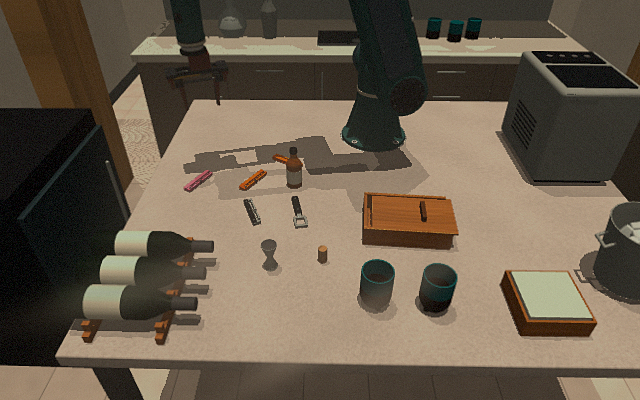

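The top view shows the real black/steel corkscrew at px (371,219). The opener is at (320,220), the box at (206,196) with its pull at (189,192), and the orange and pink decoys further down. Next I'll fit the box pose, the pull and the corkscrew precisely.

```bash
cat >> h.py <<'E'
def cloud(n):
    c=capture(n); return c,pts(c,np.ones((400,640),bool))
def boxcrop(P,lo,hi): return P[np.all((P>lo)&(P<hi),1)]
E
python3 - <<'E'
from h import *
for n in ("scene","top"):
    c,P=cloud(n)
    tb=boxcrop(P,[.36,-.12,-.02],[.68,.28,.1])
    print(n,"table z",np.median(boxcrop(P,[.5,-.12,-.02],[.6,-.08,.02])[:,2]))
    b=tb[(tb[:,2]>.047)&(tb[:,2]<.066)]; r=cv2.boxPoints(rect(b)); print("box+cover corners",r.round(1).tolist(),rect(b))
    rim=tb[(tb[:,2]>.0565)&(tb[:,2]<.062)]; print("rim",len(rim),rect(rim))
    p=tb[tb[:,2]>.066]; p=p[:]; print("pull",len(p),p.mean(0),rect(p), np.percentile(p[:,2],[10,90]))
    k=boxcrop(P,[.38,-.46,.006],[.54,-.32,.03]); print("cork",len(k),k.mean(0),rect(k),np.percentile(k[:,2],[10,50,90]))
    u,s,v=np.linalg.svd(k[:,:2]-k[:,:2].mean(0),full_matrices=False); print(np.degrees(np.arctan2(v[0,1],v[0,0])))
c=capture("top")["image"]; cv2.imwrite("pics/crop1.png",np.hstack([cv2.resize(c[150:240,145:265],None,fx=4,fy=4),cv2.resize(c[190:250,340:400],(360,360))[:, :300]]))
E
```

```text
scene table z -0.0002714325101738308
box+cover corners [[425.1000061035156, -62.599998474121094], [595.7999877929688, -74.0], [612.2000122070312, 171.89999389648438], [441.5, 183.3000030517578]] ((518.666015625, 54.642921447753906), (246.42062377929688, 171.0790557861328), 86.17696380615234)
rim 590 ((521.2392578125, 52.02033233642578), (241.1641082763672, 165.02281188964844), 86.44761657714844)
pull 86 [0.52627607 0.08996766 0.07102678] ((525.221435546875, 90.67926788330078), (12.244592666625977, 74.60437774658203), 85.8551025390625) [0.06838392 0.07359051]
cork 207 [ 0.47069869 -0.3893586   0.01200491] ((465.5834655761719, -390.1115417480469), (120.4158935546875, 26.152694702148438), 22.079875946044922) [0.00837897 0.01206285 0.0152779 ]
21.682273792911325
top table z 0.0007101838837671026
box+cover corners [[430.29998779296875, -63.29999923706055], [590.0999755859375, -74.4000015258789], [607.2000122070312, 171.89999389648438], [447.29998779296875, 182.89999389648438]] ((518.7334594726562, 54.26261901855469), (246.81686401367188, 160.19500732421875), 86.04403686523438)
rim 1389 ((518.6517944335938, 53.300758361816406), (244.41085815429688, 160.05247497558594), 85.97318267822266)
pull 138 [0.52092483 0.08995645 0.07218232] ((521.3303833007812, 90.08477783203125), (13.13132095336914, 69.25116729736328), 84.56549835205078) [0.06953032 0.07477178]
cork 339 [ 0.46416525 -0.39008672  0.01287096] ((457.1418151855469, -385.41204833984375), (101.94557189941406, 99.57349395751953), 57.2066764831543) [0.00955092 0.0129592  0.01585013]
-157.5373464109483
```

View pics/crop1.png

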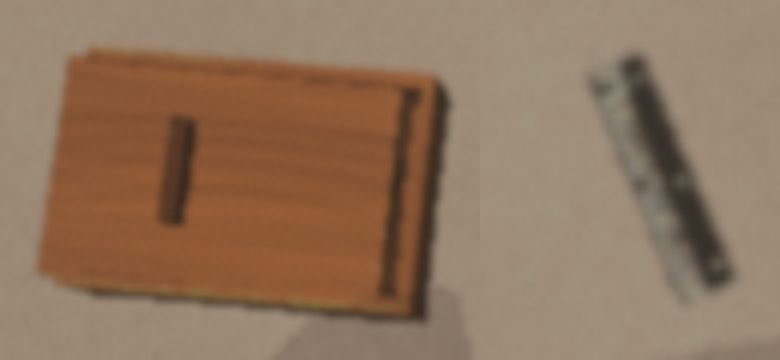

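Box origin ≈ (0.518, 0.047), yaw −4.0°, cover ≈ 14 mm open. Pull ≈ (0.521, 0.090), which fits that. Corkscrew ≈ (0.4645, −0.390), yaw 22°. I'll open the cover, then look into the bays.

```bash
cat >> h.py <<'E'
from scipy.spatial.transform import Rotation as Rn
YAW=np.radians(-3.96); O=np.array([.5182,.0469])
def B(x,y,z): # box -> world
    c,s=np.cos(YAW),np.sin(YAW); return [O[0]+c*x-s*y,O[1]+s*x+c*y,z]
def toB(p):
    c,s=np.cos(YAW),np.sin(YAW); d=np.asarray(p)[...,:2]-O; return d@np.array([[c,-s],[s,c]])
def Q(t): # tool down, tool x at world angle t
    return Rn.from_matrix(np.array([[np.cos(t),np.sin(t),0],[np.sin(t),-np.cos(t),0],[0,0,-1]])).as_quat()
E
python3 - <<'E'
from h import *
print(Rn.from_quat(current_orientation()).as_matrix().round(2).tolist(),current_finger_gap())
for t in (YAW,YAW+np.pi):
    for p in (B(0,44,.15),B(0,214,.15)): print(t,inverse_kinematics(p,Q(t)))
for t in (np.radians(22.2),np.radians(202.2)): print(t,inverse_kinematics([.4645,-.39,.15],Q(t)))
E
```

```text
[[0.93, 0.37, -0.0], [0.37, -0.93, 0.0], [0.0, -0.0, -1.0]] 0.08809386529047708
-0.06911503837897545 None
-0.06911503837897545 None
3.0724776152108175 None
3.0724776152108175 None
0.38746309394274114 [-8.12278202e-01  4.39133945e-01  1.57769907e+00 -4.44089210e-16
  1.12475964e+00  3.71055031e-01]
3.529055747532534 [-8.12278202e-01  4.39133945e-01  1.57769907e+00 -4.44089210e-16
  1.12475964e+00 -2.77053762e+00]
```

```bash
python3 - <<'E'
from h import *
for p in (B(0,.044,.15),B(0,.214,.06),B(0,.214,.15)): print(inverse_kinematics(p,Q(YAW)))
q=Q(YAW)
x,y=toB([.521,.090]); print(x,y)
move_gripper(.026)
move_ptp(B(x,y,.20),q); print(current_clock())
hit=servo_line(B(x,y,.060),q,rate=.08,contact_N=6); print(hit,current_position(),current_force())
if not hit:
    print(servo_line(B(x,.215,.060),q,rate=.09,contact_N=15),toB(current_position()),current_force(),current_finger_gap())
    servo_line(B(x,.209,.060),q,rate=.05)
    servo_line(B(x,.209,.16),q,rate=.15)
    move_ptp([.4645,-.39,.2],Q(np.radians(22.2)))
    c=capture("top"); cv2.imwrite("pics/top2.png",np.vstack([cv2.resize(c["image"][130:250,90:270],None,fx=4,fy=4)]))
print(current_clock())
E
```

```text
[ 4.18652151e-02  3.38386548e-01  1.74862592e+00 -4.44089210e-16
  1.05458019e+00  1.68177658e+00]
[ 3.38033818e-01  5.34167158e-01  1.68445398e+00 -4.44089210e-16
  9.22971512e-01  1.97794518e+00]
[ 3.38033818e-01  4.21767249e-01  1.60805647e+00 -4.44089210e-16
  1.11176893e+00  1.97794518e+00]
-0.00018317209047943455 0.043190467096169145
4.7333
False [0.52136638 0.09001319 0.0604088 ] [-0.54121494 -0.22155168  0.63045351]
False [-0.00053168  0.21481646] [-0.61573956  0.65898072 -0.41856806] 0.02641054620543885
12.1417
```

View pics/top2.png

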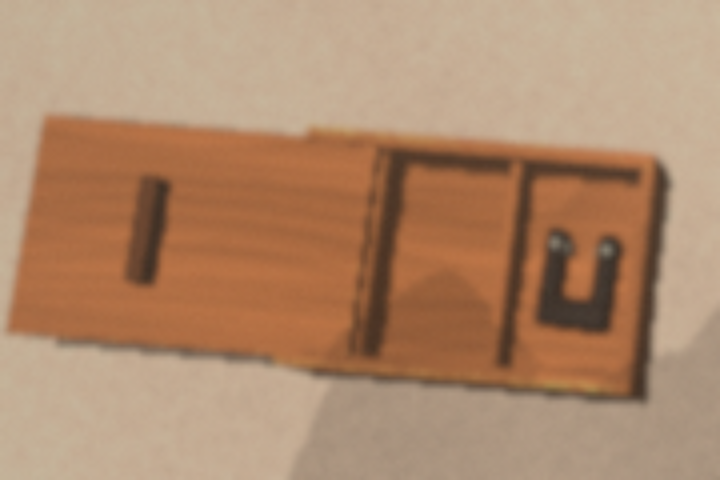

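The foil cutter (px 578,282 in the crop) is in the end bay. The middle bay (px 445,260) is free and fully bared. Now I'll grasp the corkscrew.

```bash
python3 - <<'E'
from h import *
q=Q(np.radians(22.2))
move_gripper(.06)
print(servo_line([.4645,-.39,.005],q,rate=.1,contact_N=8),current_position())
move_gripper(.0); print(current_finger_gap(),current_grip_force())
servo_line([.4645,-.39,.14],q,rate=.12)
c,P=cloud("scene"); p=current_position(); 
k=boxcrop(P,p+[-.08,-.07,-.02],p+[.08,.07,.012]); print(p,len(k),rect(k),k[:,2].min())
d=(k-p)@np.array([np.cos(np.radians(22.2)),np.sin(np.radians(22.2)),0]); print("along",np.percentile(d,[1,99]))
cv2.imwrite("pics/s3.png",cv2.resize(c["image"][130:260,180:340],None,fx=4,fy=4)); print(current_clock(),current_finger_gap())
E
```

```text
False [ 0.46480724 -0.39032191  0.00553509]
0.025359268275090198 30.00006079673767
[ 0.46398761 -0.3894689   0.13903689] 240 ((467.1883544921875, -389.4817810058594), (112.11589813232422, 43.06330871582031), 30.12603759765625) 0.13384695839332195
along [-0.0529027   0.05798871]
16.9 0.02580390134615192
```

View pics/s3.png

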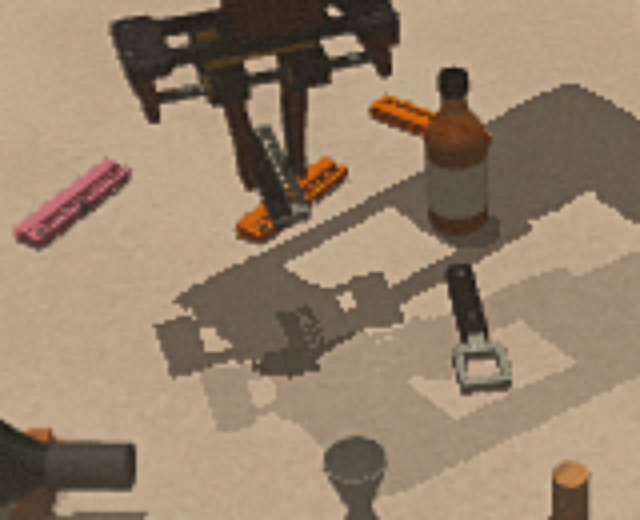

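The corkscrew (px 275,180 in the crop) is held level and centred to about 2 mm. Now I'll lower it into the middle bay.

```bash
python3 - <<'E'
from h import *
q=Q(YAW)
move_ptp(B(-.002,.024,.20),q)
print(current_finger_gap(),current_clock())
h=servo_line(B(-.002,.024,.085),q,rate=.12,contact_N=8); print(h)
if not h:
    h=servo_line(B(-.002,.024,.0125),q,rate=.04,contact_N=5); print(h,current_position(),current_force(),current_grip_force())
    if current_position()[2]<.018:
        sleep(.3); move_gripper(.042); print(current_finger_gap())
        servo_line(B(-.002,.024,.13),q,rate=.1)
        move_ptp(B(0,.209,.16),q)
c,P=cloud("top"); k=boxcrop(P,[.4,-.1,-.01],[.65,.3,.09]); b=toB(k)
m=(b[:,1]>-.014)&(b[:,1]<.062)&(abs(b[:,0])<.068)&(k[:,2]>.0155)&(k[:,2]<.04); print(m.sum(),b[m].mean(0),rect(b[m]),np.percentile(k[m,2],[5,50,95]))
m=(k[:,2]>.066); print("pull",b[m].mean(0))
cv2.imwrite("pics/t4.png",cv2.resize(c["image"][130:250,90:270],None,fx=4,fy=4)); print(current_clock())
E
```

```text
0.025752243573440095 18.6083
False
True [0.51784359 0.07099264 0.01299594] [-0.6843408  -0.5846328   5.36621303] 30.001012086868286
0.0418670656918763
328 [-0.00332001  0.02237848] ((-4.773674011230469, 23.17864990234375), (110.22211456298828, 26.671743392944336), 0.5499498844146729) [0.01709954 0.02146919 0.02491894]
pull [-0.00030599  0.20595183]
24.375
```

View pics/t4.png

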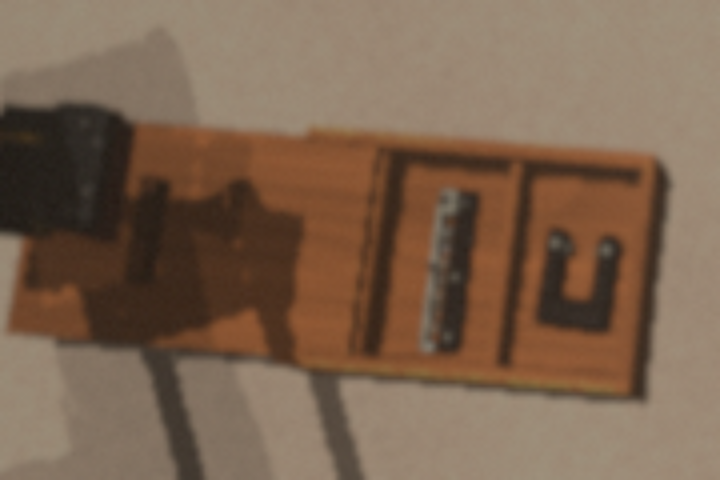

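The corkscrew lies flat in the middle bay (px 448,270) with the foil cutter undisturbed. Now I'll shut the cover.

```bash
python3 - <<'E'
from h import *
q=Q(YAW)
move_gripper(.026)
h=servo_line(B(0,.207,.060),q,rate=.08,contact_N=6); print(h,current_position())
if not h:
    print(servo_line(B(0,.045,.060),q,rate=.1,contact_N=12),toB(current_position()))
    print(servo_line(B(0,.010,.060),q,rate=.03,contact_N=12),toB(current_position()),current_force(),current_finger_gap())
    y=toB(current_position())[1]
    servo_line(B(0,y+.006,.060),q,rate=.05)
    servo_line(B(0,y+.006,.16),q,rate=.12)
    move_ptp([.42,-.39,.25],Q(np.radians(22.2)))
c,P=cloud("top"); k=boxcrop(P,[.4,-.1,-.01],[.65,.3,.09]); b=toB(k)
m=(k[:,2]>.066); print("pull",b[m].mean(0)); m=(k[:,2]>.047)&(k[:,2]<.066); print(rect(b[m]))
cv2.imwrite("pics/t5.png",cv2.resize(c["image"][100:300,90:400],None,fx=2.5,fy=2.5)); print(current_clock())
E
```

```text
False [0.53295168 0.25357886 0.06055674]
False [-0.00042086  0.04516223]
True [-0.00046073  0.02298968] [-0.77605779  3.09394613  1.04730474] 0.025712258453570624
pull [-0.00082911  0.0288835 ]
((0.18329620361328125, 0.236724853515625), (160.78370666503906, 232.40406799316406), 0.04937897250056267)
31.8583
```

View pics/t5.png

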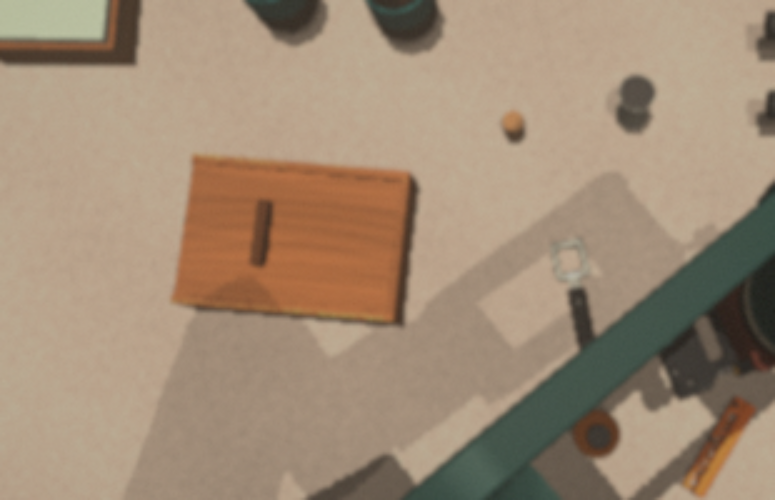

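The cover is fully shut: it hit its stop with the TCP at box y 23 mm, as predicted. The outline measures 232 mm with no overhang, and the robot is clear.

```bash
python3 -c "
from bench import *
sleep(.3); print(close_job())"
```

```text
the job is handed in; nothing more can be done
None
```

The corkscrew was laid flat in the free middle bay, the cover is shut against its stop, the foil cutter was left in its end bay, and the job was handed in at about 32 s; the result of the judging was not shown.

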